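# Step the wind-turbine tower through its collar

### The arm

A 6-joint arm with a two-finger parallel gripper is mounted at the origin on the work surface. World frame = base frame: x ahead of the robot, y to its left, z up, the work surface at z = 0. Lengths are in m, angles in rad, forces in N, time in s.
With the tool pointing down it reaches from about 0.325 to 0.9 m from the base axis. Payload 6.1 kg.
Tool frame: the origin (TCP) lies at the very end of the fingers, on their centre line; the grasp point (between the pads) lies env.grasp_offset behind it (env.grasp_offset is the distance from the TCP to the grasp point, in m); z points along the fingers, y is the line along which they close (so a half turn about z gives the same grasp; the last joint's range is limited). The gripper opens to 85 mm and grips with 20 to 120 N. Pads are 22 mm wide; open, the fingers measure 114 mm over their backs; the gripper's body (76 mm by 85 mm) begins 54 mm behind the grasp point. The pads swing forward as they close: fully open they stand 13 mm farther back than shut.
Start: joints at [-1.41, 0.22, 1.526, -0, 1.395, -0.126], TCP at [0.177, -0.599, 0.231] pointing down, gripper open.
Joint ranges: [-2.98, 2.98], [-0.91, 2.08], [0.09, 2.57], [-1.24, 4.39], [0.2, 2.65], [-2.68, 2.68]. Speed limits (rad/s): [2.57, 2.57, 3.01, 3.14, 3.14, 3.14].

### API

Orientations are given as a unit quaternion [w, x, y, z].
In Python, from station import env, viewer, masks_of gives the robot as it stands.
- The arm moves only by the tool play_rows, never from a script. Its argument "increments" is a list of rows, each a list of 2 entries, a list of its own where there are three numbers: the shift along the tool's x, y, z in units of 100 mm (1.0 is 100 mm), then the turn about the tool's z in units of 360 degrees (1.0 is 360 degrees). A call has 1 to 20 rows; each row is the pose to reach, as a shift and turn from the pose commanded when the call began, along the tool's axes at that moment, turning the shorter way round; what a row does not reach only later rows make up. A row lasts 1/8 s, in which the tool goes at most 62.5 mm and 10.7 degrees, less where a joint would pass 70% of its speed; a pose out of reach is approached as far as the arm can. A call with a number of a shift or a turn outside -1 to 1 is refused whole. A call with a gripper value outside its range is refused whole. "fingers" is the gripper command: -1 is fully open, 1 is shut, values between are in proportion, set as the call begins (left out, the last holds). The fingers move at their own pace and stop on an object; the grip force is fixed at half the most. Time passes only in rows, so rows that repeat a pose let the fingers close. It gives the time, the measured TCP pose, the force, the opening and the grip force at its end, in the units of the state.
- env.get_obs(): the state, without advancing time (a new reading comes with each control period).
- viewer.camera(name): name is "side" or "top"; returns a dict with "image" (384x512x3 uint8, red, green, blue), "mtx" (3x3 intrinsics, pixels), "R" (3x3) and "t" (3): a world point X has camera coordinates R X + t. Camera axes: x right, y down, z forward; pixel columns grow to the right and rows downward; lengths in m; the calibration is good to about 2 mm. A picture is of the moment at which its call begins. There is no depth.
- env.close_job(): hands the job in; it is judged then, once.
Trained networks look in the newest picture that a camera, given by its name, has taken for a name from the list of things; names that differ only in an ending like _2 or _b are one class to them, and where a whole thing is asked for, a point or a joint stands for the part that bears it (a point fixed in the world has none). Each returns a list of dicts, best first, with "conf" (0 to 1); they miss things now and then, are a little off and sometimes report something else, mostly with a low value. They report only what shows in the picture. A call takes as long as a camera call. They do not tell look-alikes from the thing itself.
- masks_of(thing, camera): "region" (384x512 bool, what is visible of it) and "box" ([centre column, centre row, width, height] in pixels, round what is visible of it).
The state is a dict: "t": time; "qpos": joint angles; "joint_velocities": joint speeds; "tau": joint torques, N m; "ee_pos": TCP position; "orientation": TCP orientation; "force": force on the tool from outside, world axes, zero at the start; "ft_torque": the same for the moment, N m; "finger_gap": finger opening in m; "finger_force": force on a finger pad.
Only numpy, scipy, OpenCV 4.12 (cv2) and the standard library are available. Lean on these libraries where they do the work, as an engineer would, in place of code of your own. Each camera call takes 0.05 s, during which the arm holds its last target. There are 200 camera calls.

### The job

Fit the tower of the model wind turbine: take the longest of the three wooden dowels out of the dowel block and lower it from above through the round hole in the raised collar of the plywood stand, letting go only when its foot has reached the base, so that it is left standing upright in the collar. Leave the two shorter dowels in the block.

Things in the scene. Friction and masses are not known exactly. Their poses are not given: they have to be found in the camera images.
- tower_mid (a point): Centre (half-way up) of the tower, the longest dowel: plain round rod, 22 mm thick, 180 mm long, 55 g, z up along it. It stands upright in one of three sockets (any), in a row 75 mm apart in a wooden block 70x220x45 mm; sockets 32 mm wide, 30 mm deep, floor 15 mm above the table: centre starts at 105 mm, top at 195 mm. Grip it near the top, 65 mm above this point, to leave its top room.
- collar (a point): Centre of the round hole, 42 mm wide, in the stand's level collar plate (106x90x10 mm), at its top face, 90 mm above the table. Fixed plywood stand, dark base 150x120x18 mm; x points to its back panel; nothing is higher than the collar. Below the hole the base has a recess 44 mm wide, floor 10 mm above the table, where the tower's foot stands (tower centre then at 100 mm).
- medium_mid (a point): Centre of the middle-length dowel, 22 mm thick, 120 mm long, in another socket of the block (top 135 mm above the table). Stays there.
- short_mid (a point): Centre of the shortest dowel, 22 mm thick, 80 mm long, in the remaining socket (top 95 mm above the table). Stays there.
Things that resemble listed ones, but are neither listed nor needed, are in the scene too. What is shaped like the part that bears tower_mid but blue or orange is not meant.

How it is judged:
On the way:
1. the tower is through the collar, its foot at least 25 mm below the collar's plate, while still held by the fingers (horizontal distance between tower_mid and collar below 0.02 m and height (world z) of tower_mid below 0.145 m and contact force between the fingers and tower above 0.5 N), for 0.05 s.
At the end, for the whole second after the job is handed in: The tower stands in the stand's collar hole with its foot in the base recess (centre 90 to 108 mm above the table, within 20 mm of the hole's axis), upright within 11 degrees, released and at rest; the two shorter dowels are still in their sockets (within 25 mm of where they were) (horizontal distance between tower_mid and collar below 0.02 m and height (world z) of tower_mid between 0.09 and 0.108 m and angle between tower_mid's own z axis and vertical below 0.2 rad and linear speed of tower below 0.02 m/s and distance of each of medium_mid, short_mid from where it was at the start of the episode below 0.025 m); the robot touches nothing.
It fails at once if a shorter dowel is lifted out of or knocked from the block (distance of any of medium_mid, short_mid from where it was at the start of the episode above 0.04 m).
It also fails if it takes over 37 s, if anything falls off the work surface, if the arm or the gripper's body presses on something with over 40 N, if the wrist force passes 120 N, or if a joint passes its speed limit or range.

## Working session

There is one attempt and no reset: what is moved stays moved. The work goes in short steps, Python scripts to look and compute and a tool call to move; the robot and the scene stay as the last step left them, time stands still between calls to the robot, and variables do not carry over. Pictures are saved under pics/ and viewed, at most 10 in all, crops included, and the job is handed in when it is done.

Besides the shell and the picture viewer there is one more tool, called after "Request:" as name([rows], argument=value, ...), one row to a line, values as JSON. play_rows: Moves the arm, as the interface text tells. Shifts and turns lie within -1 to 1; 1 stands for 100 mm of shift or 360 degrees of turn. Its arguments: {"type":"object","properties":{"increments":{"type":"array"},"fingers":{"type":"number"}},"required":["increments"]}

```bash
mkdir -p pics
cat > h.py <<'E'
import numpy as np, cv2
from station import env, viewer, masks_of
def proj(c,X):
    p=c["mtx"]@(c["R"]@np.asarray(X,float)+c["t"]); return p[:2]/p[2]
def atz(c,uv,z):
    d=c["R"].T@np.linalg.solve(c["mtx"],[uv[0],uv[1],1]); o=-c["R"].T@c["t"]
    return o+d*(z-o[2])/d[2]
def save(c,n): cv2.imwrite("pics/"+n,c["image"][:,:,::-1])
E
python3 - <<'E'
from h import *
o=env.get_obs();print(o["t"],o["ee_pos"],o["orientation"],o["finger_gap"],env.grasp_offset)
ims=[]
for n in("top","side"):
    c=viewer.camera(n);ims.append(c["image"]);print(n,-c["R"].T@c["t"])
    for th in("tower_mid","medium_mid","short_mid","collar"):
        for m in masks_of(th,n):print(n,th,round(m["conf"],2),np.round(m["box"],1))
    cv2.imwrite(f"pics/{n}0.png",cv2.resize(c["image"][:,:,::-1],(768,576)))
E
```

```text
0.0 [ 0.17670464 -0.59886311  0.23021735] [-9.64805868e-04  9.89734215e-01  1.42916945e-01 -1.57979701e-05] 0.08568442386731472 0.0187
top [0.28458734 0.0185514  1.06500265]
top tower_mid 0.65 [133.2 225.8  30.   13.3]
top tower_mid 0.51 [119.1 181.2  28.1  21.9]
top tower_mid 0.5 [147.5 195.4  28.8  19.5]
top collar 0.58 [336.4 191.3  50.8  58.3]
side [0.16625164 0.68994464 0.66884654]
side tower_mid 0.95 [170.3 293.5  22.3  65. ]
side tower_mid 0.85 [211.5 262.   13.2  58. ]
side tower_mid 0.57 [240.9 300.1  18.1  66.5]
side medium_mid 0.79 [227.8 249.7   7.3  37.6]
side short_mid 0.71 [240.3 232.8  10.5  24.3]
side short_mid 0.66 [300.2 158.5  52.   48.4]
side collar 0.73 [297.7 159.4  50.6  49.1]
side collar 0.41 [238.2 233.9  11.7  22.9]
```

View pics/top0.png

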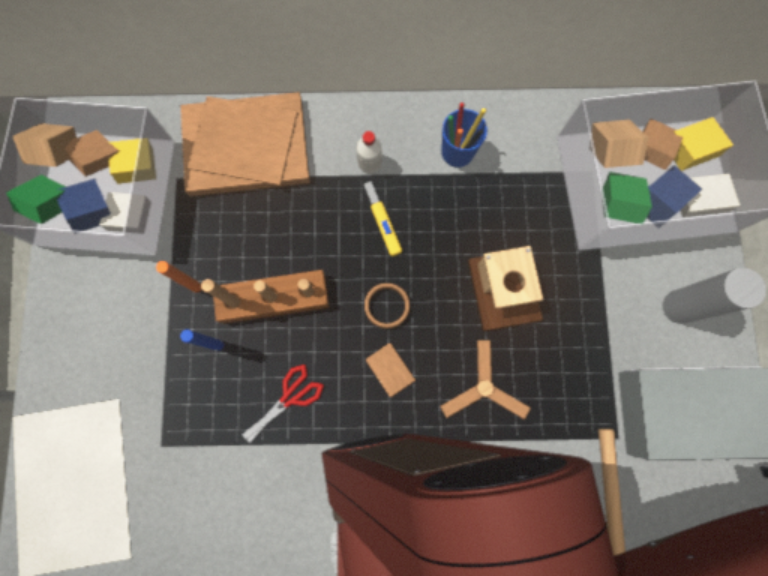

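View pics/side0.png

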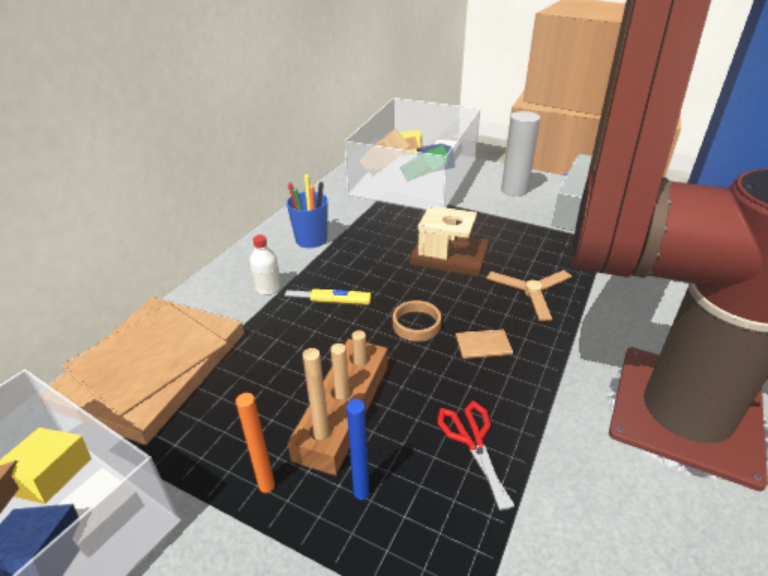

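Candidates (enlarged pixels, side/top): the orange rod at (255,440)/(163,267), the blue rod at (357,450)/(186,337), and the wooden rod in the block at (315,395)/(208,286). I choose the wooden one, since it is in the block and is the tallest there. The medium dowel is at (340,370)/(260,288) and the short one at (359,347)/(304,286). The collar hole is at top (514,281) and side (453,220).

Run:
```python
from h import *
t=viewer.camera("top");s=viewer.camera("side")
for n,uv,us,z in(("tower",(138.7,190.7),(208.3,236),.195),("med",(173.3,192),(226,232),.135),("short",(202.7,190.7),(239.5,223.5),.095),("hole",(342.7,187.3),(302,147),.09)):
    print(n,atz(t,uv,z).round(4),atz(s,us,z).round(4))
a=cv2.resize(t["image"][150:230,120:230],None,fx=7,fy=7,interpolation=2)[:,:770]
b=cv2.resize(t["image"][155:225,305:370],None,fx=8,fy=8,interpolation=2)
d=cv2.resize(s["image"][225:320,180:265],None,fx=6,fy=6,interpolation=2)
e=cv2.resize(s["image"][130:190,265:335],None,fx=8,fy=8,interpolation=2)
def lay(p,q,n):
    h=max(p.shape[0],q.shape[0]);f=lambda x:cv2.copyMakeBorder(x,0,h-x.shape[0],0,0,0)
    k=np.hstack([f(p),f(q)]);r=min(800/k.shape[1],600/k.shape[0]);print(r,p.shape,k.shape)
    cv2.imwrite("pics/"+n,cv2.resize(k,None,fx=r,fy=r)[:,:,::-1])
lay(a,b,"ct.png");lay(d,e,"cs.png")
```

```text
tower [0.4704 0.3061 0.195 ] [0.468  0.3088 0.195 ]
med [0.4779 0.2318 0.135 ] [0.4791 0.2339 0.135 ]
short [0.4884 0.1578 0.095 ] [0.4887 0.1615 0.095 ]
hole [ 0.4919 -0.2402  0.09  ] [ 0.4865 -0.2355  0.09  ]
0.6201550387596899 (560, 770, 3) (560, 1290, 3)
0.7476635514018691 (570, 510, 3) (570, 1070, 3)
```

View pics/ct.png

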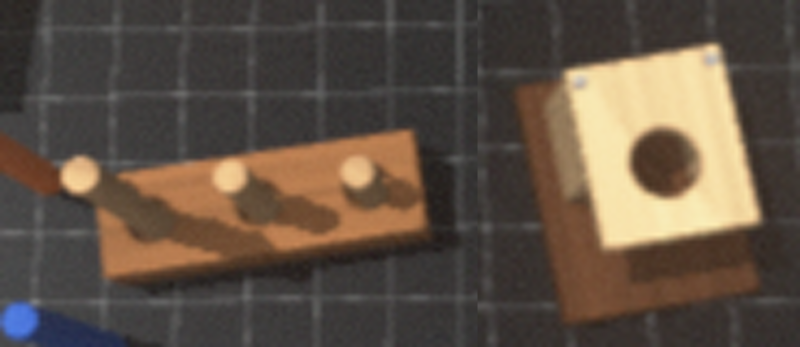

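View pics/cs.png

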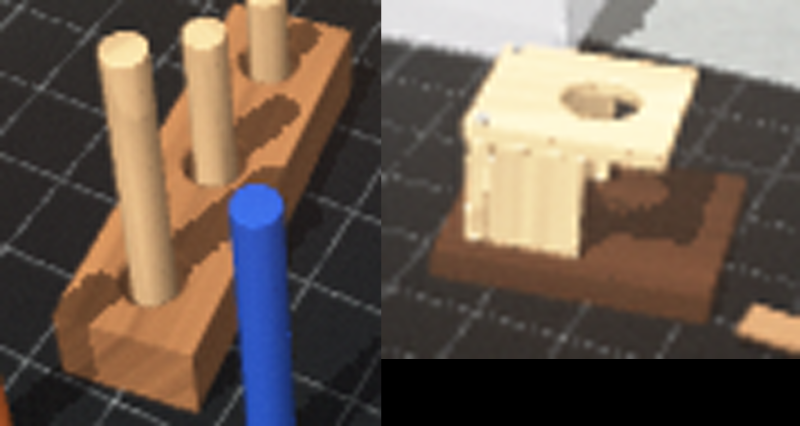

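Run:
```python
from h import *
from scipy.optimize import least_squares
t=viewer.camera("top");s=viewer.camera("side")
for n,uv,us,z in(("tower",(137.9,189.8),(207.6,235.2),.195),("hole",(342.3,187.2),(301.2,146.4),.09),("orange",(108.2,177.5),(164.5,266.5),None),("blue",(123.9,224.3),(237,270.3),None)):
    r=least_squares(lambda X:np.r_[proj(t,X)-uv,proj(s,X)-us],[.48,0,.1])
    print(n,"tri",r.x.round(4),r.fun.round(1), *( [atz(t,uv,z).round(4),atz(s,us,z).round(4)] if z else []))
for n,us,z in(("tower-foot at block",(180+153/4.486-.5,225+298/4.486-.5),.045),):print(n,atz(s,us,z).round(4))
from scipy.spatial.transform import Rotation as R
o=env.get_obs();print(R.from_quat(np.roll(o["orientation"],-1)).as_matrix().round(4),o["t"])
```

```text
tower tri [0.4712 0.3076 0.195 ] [ 0.2  0.6 -0.4 -0.1] [0.4728 0.3083 0.195 ] [0.4703 0.3076 0.195 ]
hole tri [ 0.4917 -0.2395  0.089 ] [ 0.1  0.3 -0.3 -0.1] [ 0.4922 -0.239   0.09  ] [ 0.4901 -0.2378  0.09  ]
orange tri [0.5085 0.3922 0.1771] [ 0.4  0.9 -0.6 -0.2]
blue tri [0.3871 0.3451 0.1799] [ 0.  0. -0. -0.]
tower-foot at block [0.4649 0.3191 0.045 ]
[[ 9.591e-01  2.829e-01 -0.000e+00]
 [ 2.829e-01 -9.591e-01 -1.000e-04]
 [-0.000e+00  1.000e-04 -1.000e+00]] 0.7
```

Request:
play_rows([
  [[0.33, -0.33, -0.2], 0],
  [[0.67, -0.67, -0.4], 0],
  [[1, -1, -0.6], 0],
  [[1, -1, -0.6], 0],
], fingers=-1)

```text
t: 1.2
ee_pos: [0.2463, -0.4741, 0.294]
orientation: [0.002, 0.99, 0.145, 0.001]
force: [-0.1, 0.3, -0.7]
finger_gap: 0.0854
finger_force: 0.0
```

Request:
play_rows([
  [[0.33, -0.33, 0], 0],
  [[0.67, -0.67, 0], 0],
  [[1, -1, 0], 0],
])

```text
t: 1.58
ee_pos: [0.3121, -0.3504, 0.2908]
orientation: [-0.0, 0.99, 0.142, -0.0]
force: [0.0, 0.8, 0.5]
finger_gap: 0.0851
finger_force: 0.0
```

Request:
play_rows([
  [[0.33, -0.33, 0], 0],
  [[0.67, -0.67, 0], 0],
  [[1, -1, 0], 0],
])

```text
t: 1.95
ee_pos: [0.3801, -0.2262, 0.291]
orientation: [0.0, 0.99, 0.142, -0.0]
force: [0.7, 0.4, 0.0]
finger_gap: 0.0854
finger_force: 0.0
```

Request:
play_rows([
  [[0.33, -0.33, 0], 0],
  [[0.67, -0.67, 0], 0],
  [[1, -1, 0], 0],
])

```text
t: 2.33
ee_pos: [0.448, -0.1019, 0.291]
orientation: [0.0, 0.99, 0.143, -0.0]
force: [-0.3, -0.4, -0.1]
finger_gap: 0.0856
finger_force: 0.0
```

Request:
play_rows([
  [[0.17, -0.48, 0], 0],
  [[0.35, -0.965, 0], 0],
])

```text
t: 2.58
ee_pos: [0.4539, 0.0006, 0.2908]
orientation: [0.0, 0.99, 0.142, -0.0]
force: [0.2, 1.1, -0.6]
finger_gap: 0.0855
finger_force: 0.0
```

Request:
play_rows([
  [[0.17, -0.48, 0], 0],
  [[0.35, -0.965, 0], 0],
])

```text
t: 2.82
ee_pos: [0.4601, 0.1033, 0.2909]
orientation: [0.0, 0.99, 0.143, -0.0]
force: [1.2, -0.2, -0.2]
finger_gap: 0.0853
finger_force: 0.0
```

Request:
play_rows([
  [[0.17, -0.48, 0], 0],
  [[0.34, -0.965, 0], 0],
])

```text
t: 3.08
ee_pos: [0.4656, 0.2055, 0.2909]
orientation: [0.0, 0.99, 0.143, 0.0]
force: [1.1, -0.5, -0.8]
finger_gap: 0.085
finger_force: 0.0
```

Request:
play_rows([
  [[0.17, -0.48, 0], 0],
  [[0.34, -0.965, 0], 0],
  [[0.34, -0.965, 0], 0],
  [[0.34, -0.965, 0], 0],
])

```text
t: 3.58
ee_pos: [0.4707, 0.3061, 0.2905]
orientation: [0.001, 0.99, 0.143, -0.001]
force: [-0.4, -0.2, -0.4]
finger_gap: 0.0858
finger_force: 0.0
```

Request:
play_rows([
  [[0, -0.015, 0.3], 0],
  [[0, -0.015, 0.6], 0],
  [[0, -0.015, 0.8], 0],
  [[0, -0.015, 1.0], 0],
  [[0, -0.015, 1.0], 0],
])

```text
t: 4.2
ee_pos: [0.4693, 0.3072, 0.1896]
orientation: [0.0, 0.99, 0.143, -0.001]
force: [0.2, 0.4, 0.9]
finger_gap: 0.0856
finger_force: 0.0
```

Run:
```python
from h import *
s=viewer.camera("side");cv2.imwrite("pics/s1.png",cv2.resize(s["image"][150:350,130:330,::-1],None,fx=3,fy=3))
o=env.get_obs();print(o["ee_pos"],o["force"])
```

```text
[0.46998541 0.30769991 0.1909842 ] [ 0.47529949 -0.64384516  0.97712246]
```

View pics/s1.png

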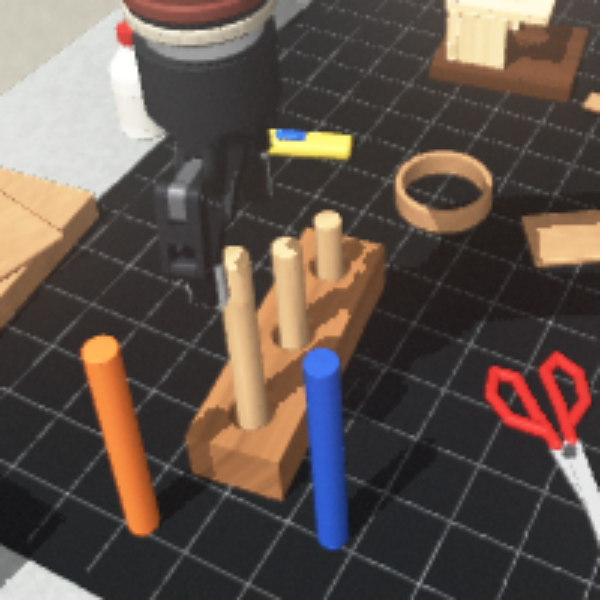

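The crop shows the tower's top at (237,255), with the near finger left of it at (190,260) and the far finger at (268,180) behind. I'll check this against the projected tool.

Run:
```python
from h import *
s=viewer.camera("side")
f=lambda X:((proj(s,X)-[130,150])*3+1).round(0)
o=env.get_obs();p=o["ee_pos"];y=np.array([.283,-.959,0])
print("tcp",f(p))
for k in(-.0425,-.057,.0425,.057):print(k,f(p+y*k),f(p+y*k+[0,0,.013]),f(p+y*k+[0,0,.06]))
for z in(.195,.045):print("tower",f([.4712,.3077,z]))
```

```text
tcp [234. 261.]
-0.0425 [213. 311.] [210. 296.] [201. 237.]
-0.057 [205. 330.] [203. 314.] [193. 256.]
0.0425 [253. 215.] [251. 200.] [244. 143.]
0.057 [259. 200.] [257. 185.] [251. 129.]
tower [233. 256.]
tower [253. 408.]
```

The projections agree with the picture (TCP at (234,261), tower top at (233,256)), so the tower is between the fingers. Next I descend and grip.

Request:
play_rows([
  [[0, 0, 0.2], 0],
  [[0, 0, 0.4], 0],
  [[0, 0, 0.4], 0],
])

```text
t: 4.68
ee_pos: [0.4686, 0.3075, 0.149]
orientation: [0.001, 0.99, 0.143, -0.002]
force: [-0.7, -0.5, -0.0]
finger_gap: 0.0854
finger_force: 0.0
```

Request:
play_rows([
  [[0, 0, 0], 0],
  [[0, 0, 0], 0],
  [[0, 0, 0], 0],
  [[0, 0, 0], 0],
  [[0, 0, 0], 0],
  [[0, 0, 0], 0],
  [[0, 0, 0], 0],
  [[0, 0, 0], 0],
], fingers=1)

```text
t: 5.68
ee_pos: [0.4706, 0.3082, 0.152]
orientation: [-0.0, 0.99, 0.143, 0.001]
force: [0.1, -0.4, 6.1]
finger_gap: 0.0209
finger_force: 58.7
```

Request:
play_rows([
  [[0, 0, -0.1], 0],
  [[0, 0, -0.25], 0],
  [[0, 0, -0.5], 0],
  [[0, 0, -0.75], 0],
  [[0, 0, -1.0], 0],
])

```text
t: 6.3
ee_pos: [0.47, 0.3081, 0.2529]
orientation: [-0.0, 0.99, 0.143, 0.0]
force: [0.3, -0.3, -0.3]
finger_gap: 0.0204
finger_force: 58.6
```

Request:
play_rows([
  [[0, 0, -0.25], 0],
  [[0, 0, -0.5], 0],
  [[0, 0, -0.5], 0],
  [[0, 0, -0.5], 0],
])

```text
t: 6.8
ee_pos: [0.4696, 0.3079, 0.3005]
orientation: [0.0, 0.99, 0.143, -0.0]
force: [0.1, -0.4, -0.4]
finger_gap: 0.0206
finger_force: 58.6
```

Run:
```python
from h import *
s=viewer.camera("side");cv2.imwrite("pics/s2.png",cv2.resize(s["image"][100:300,130:330,::-1],None,fx=3,fy=3))
f=lambda X:((proj(s,X)-[130,100])*3+1).round(0)
o=env.get_obs();p=o["ee_pos"];print(p,o["finger_gap"],o["t"])
g=p+[0,0,.0187]
print("exp top",f(g+[0,0,.025]),"foot",f(g-[0,0,.155]))
```

```text
[0.46943705 0.3077839  0.29994085] 0.020796128470128804 6.85
exp top [208. 209.] foot [239. 442.]
```

View pics/s2.png

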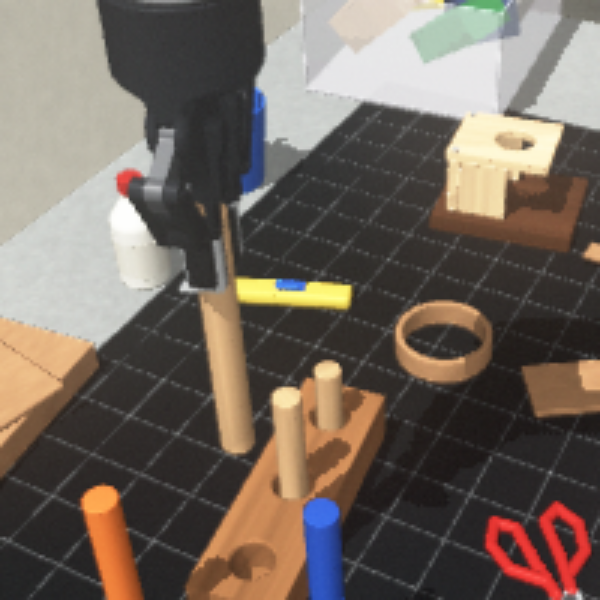

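The picture shows the tower held upright, foot at (237,447) as expected (239,442), and the two short dowels still in their sockets. Now I carry it to the stand.

Request:
play_rows([
  [[-0.07, 0.25, 0], 0],
  [[-0.15, 0.57, 0], 0],
  [[-0.22, 0.89, 0], 0],
])

```text
t: 7.22
ee_pos: [0.4733, 0.2155, 0.2996]
orientation: [0.0, 0.99, 0.143, -0.001]
force: [0.2, -1.3, -0.2]
finger_gap: 0.0205
finger_force: 58.6
```

Request:
play_rows([
  [[-0.07, 0.3, 0], 0],
  [[-0.15, 0.6, 0], 0],
  [[-0.22, 0.89, 0], 0],
])

```text
t: 7.6
ee_pos: [0.4774, 0.1238, 0.2997]
orientation: [-0.0, 0.99, 0.143, -0.001]
force: [-0.7, 0.2, -0.6]
finger_gap: 0.0208
finger_force: 58.6
```

Request:
play_rows([
  [[-0.07, 0.3, 0], 0],
  [[-0.15, 0.6, 0], 0],
  [[-0.22, 0.89, 0], 0],
])

```text
t: 7.98
ee_pos: [0.4815, 0.0323, 0.2998]
orientation: [-0.0, 0.99, 0.143, -0.001]
force: [0.4, -0.1, -0.2]
finger_gap: 0.0206
finger_force: 58.6
```

Request:
play_rows([
  [[-0.07, 0.3, 0], 0],
  [[-0.15, 0.6, 0], 0],
  [[-0.22, 0.89, 0], 0],
])

```text
t: 8.35
ee_pos: [0.4856, -0.0592, 0.2998]
orientation: [-0.001, 0.99, 0.143, -0.001]
force: [-1.2, -0.5, -0.2]
finger_gap: 0.0207
finger_force: 58.6
```

Request:
play_rows([
  [[-0.07, 0.3, 0], 0],
  [[-0.15, 0.6, 0], 0],
  [[-0.23, 0.88, 0], 0],
])

```text
t: 8.72
ee_pos: [0.4885, -0.15, 0.2997]
orientation: [-0.001, 0.99, 0.143, -0.001]
force: [0.5, 0.9, -0.6]
finger_gap: 0.0205
finger_force: 58.6
```

Request:
play_rows([
  [[-0.08, 0.3, 0], 0],
  [[-0.16, 0.6, 0], 0],
  [[-0.23, 0.87, 0], 0],
  [[-0.23, 0.87, 0], 0],
  [[-0.23, 0.87, 0], 0],
])

```text
t: 9.35
ee_pos: [0.4913, -0.2385, 0.3002]
orientation: [-0.001, 0.99, 0.143, -0.001]
force: [-0.6, -0.1, -0.5]
finger_gap: 0.0204
finger_force: 58.7
```

Run:
```python
from h import *
t=viewer.camera("top");s=viewer.camera("side")
a=cv2.resize(s["image"][60:180,240:360],None,fx=5,fy=5,interpolation=2)
cv2.imwrite("pics/s3.png",a[:,:,::-1])
o=env.get_obs();p=o["ee_pos"];print(p,o["finger_gap"],o["t"])
f=lambda X:((proj(s,X)-[240,60]+.5)*5).round(0)
print("foot",f(p+[0,0,.0187-.155]),"tcp",f(p),"hole",f([.4915,-.239,.09]))
```

```text
[ 0.49164059 -0.23819353  0.30084263] 0.020460085736671442 9.45
foot [314. 327.] tcp [330. 106.] hole [307. 433.]
```

View pics/s3.png

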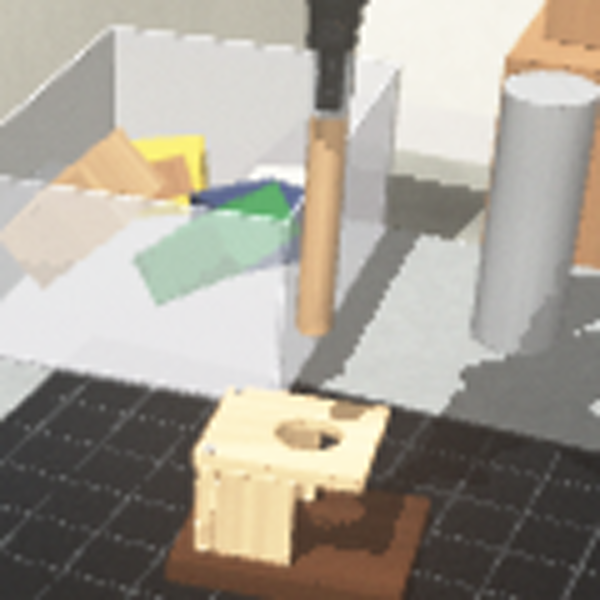

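Foot at (313,331) and hole at (309,434) are both within about 0.5 px of where they should be, so I lower it in steps.

Request:
play_rows([
  [[0, 0, 0.3], 0],
  [[0, 0, 0.55], 0],
  [[0, 0, 0.65], 0],
  [[0, 0, 0.75], 0],
  [[0, 0, 0.85], 0],
  [[0, 0, 0.95], 0],
])

```text
t: 10.2
ee_pos: [0.492, -0.2393, 0.2063]
orientation: [0.0, 0.99, 0.143, 0.0]
force: [0.1, 0.3, -0.7]
finger_gap: 0.0205
finger_force: 58.8
```

Run:
```python
from h import *
s=viewer.camera("side")
cv2.imwrite("pics/s4.png",cv2.resize(s["image"][85:185,250:350,::-1],None,fx=6,fy=6,interpolation=2))
o=env.get_obs();print(o["ee_pos"],o["force"],o["t"])
```

```text
[ 0.49128216 -0.23881325  0.20455887] [ 0.12508013 -0.08998146 -1.27283257] 10.25
```

View pics/s4.png

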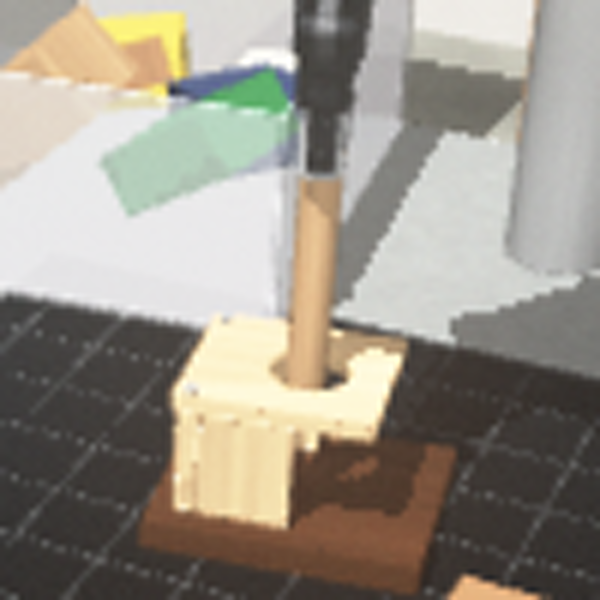

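The tower goes through the collar hole, centred at (310,375), with no contact force. I continue down.

Request:
play_rows([
  [[0, 0, 0.12], 0],
  [[0, 0, 0.24], 0],
  [[0, 0, 0.36], 0],
  [[0, 0, 0.48], 0],
  [[0, 0, 0.54], 0],
  [[0, 0, 0.54], 0],
])

```text
t: 11.0
ee_pos: [0.4915, -0.239, 0.1517]
orientation: [-0.0, 0.99, 0.143, -0.0]
force: [1.1, 0.4, -0.6]
finger_gap: 0.021
finger_force: 58.8
```

Request:
play_rows([
  [[0, 0, 0.02], 0],
  [[0, 0, 0.04], 0],
  [[0, 0, 0.04], 0],
])

```text
t: 11.38
ee_pos: [0.4918, -0.2392, 0.1484]
orientation: [0.0, 0.99, 0.143, 0.0]
force: [0.3, -0.2, -0.5]
finger_gap: 0.0207
finger_force: 58.8
```

Request:
play_rows([
  [[0, 0, 0.01], 0],
  [[0, 0, 0.02], 0],
  [[0, 0, 0.02], 0],
])

```text
t: 11.75
ee_pos: [0.4921, -0.2394, 0.1471]
orientation: [0.0, 0.99, 0.143, 0.0]
force: [-1.4, -0.2, 3.2]
finger_gap: 0.0205
finger_force: 59.2
```

Request:
play_rows([
  [[0, 0, 0.01], 0],
  [[0, 0, 0.01], 0],
  [[0, 0, 0.01], 0],
])

```text
t: 12.12
ee_pos: [0.4924, -0.2395, 0.147]
orientation: [0.001, 0.99, 0.143, 0.001]
force: [-1.9, 1.9, 9.6]
finger_gap: 0.0202
finger_force: 59.9
```

The foot is on the base floor (9.6 N). I release and retreat upwards.

Request:
play_rows([
  [[0, 0, 0], 0],
  [[0, 0, 0], 0],
  [[0, 0, 0], 0],
  [[0, 0, 0], 0],
  [[0, 0, 0], 0],
  [[0, 0, 0], 0],
  [[0, 0, 0], 0],
  [[0, 0, 0], 0],
], fingers=-1)

```text
t: 13.12
ee_pos: [0.4917, -0.2392, 0.1453]
orientation: [0.0, 0.99, 0.143, 0.0]
force: [0.3, 0.1, -0.1]
finger_gap: 0.0855
finger_force: 0.0
```

Request:
play_rows([
  [[0, 0, -0.2], 0],
  [[0, 0, -0.4], 0],
  [[0, 0, -0.7], 0],
  [[0, 0, -1.0], 0],
  [[0, 0, -1.0], 0],
  [[0, 0, -1.0], 0],
])

```text
t: 13.88
ee_pos: [0.4914, -0.2389, 0.2444]
orientation: [-0.0, 0.99, 0.143, -0.0]
force: [0.8, -0.3, 0.1]
finger_gap: 0.0855
finger_force: 0.0
```

Run:
```python
from h import *
s=viewer.camera("side")
cv2.imwrite("pics/s5.png",cv2.resize(s["image"][60:300,150:370,::-1],None,fx=2.5,fy=2.5,interpolation=2))
o=env.get_obs();print(o["ee_pos"],o["force"],o["t"])
f=lambda X:((proj(s,X)-[150,60]+.5)*2.5).round(0)
print("exp top",f([.4915,-.239,.19]),f([.4915,-.239,.09]))
```

```text
[ 0.4911007  -0.23872026  0.24380145] [ 0.0359295   0.65579289 -1.43283655] 13.925
exp top [384. 144.] [379. 217.]
```

View pics/s5.png

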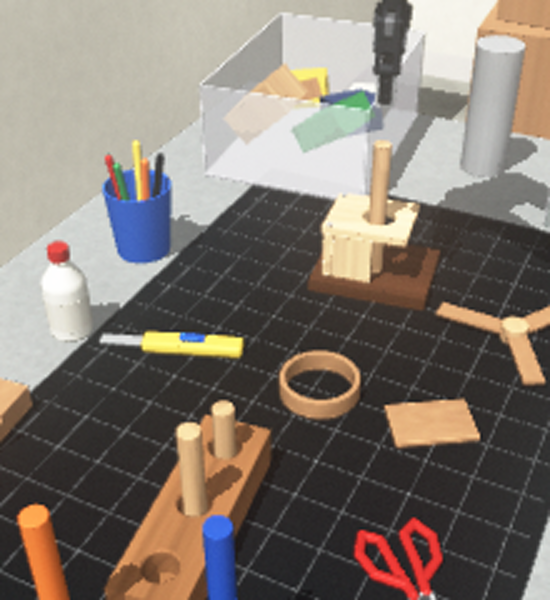

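The tower stands upright in the collar, top at (383,144) where (384,144) was expected. The gripper is clear above it, and both short dowels are still in the block at (190,470) and (224,430).

```bash
python3 -c "
from station import env
print(env.close_job())"
```

```text
the job is handed in; nothing more can be done
None
```

The tower stands upright in the stand's collar with its foot on the base, released and clear of the gripper. Both shorter dowels are still in the block, and I handed the job in at about 14 s of the 37 s limit; no verdict came back.

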